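# Pack the wedge under the flap of the kit tray

## Robot

A 6-joint arm with a two-finger parallel gripper is mounted at the origin on a cart in front of the work surface, level with it; the furniture and walls round the work are solid. World frame = base frame: x ahead of the robot, y to its left, z up, the work surface at z = 0. Lengths are in m, angles in degrees, forces in N, time in s.
With the tool pointing down it reaches from about 0.325 to 0.85 m from the base axis. Payload 15.5 kg.
Tool frame: the origin (TCP) lies at the very end of the fingers, on their centre line; the grasp point (between the pads) lies arm.grip_depth behind it (arm.grip_depth is the distance from the TCP to the grasp point, in m); z points along the fingers, y is the line along which they close (so a half turn about z gives the same grasp; the last joint's range is limited). The gripper opens to 91 mm and grips with 3 to 60 N. Pads are 32 mm wide; open, the fingers measure 118 mm over their backs; the gripper's body (76 mm by 178 mm) begins 60 mm behind the grasp point.
Start: joints at [60.361, 28.281, 77.091, -0, 74.628, -5.472], TCP at [0.256, 0.57, 0.214] pointing down, gripper open.
Joint ranges: [-166.48, 166.48], [-47.26, 123.95], [12.59, 153.08], [-70.14, 250.14], [6.76, 159.57], [-176.63, 176.63]. Speed limits (degrees/s): [108.29, 108.29, 147.25, 172.46, 172.46, 172.46].

## Interface

Orientations are given as a 3x3 rotation matrix whose columns are the frame's x, y, z axes.
In Python, from rig import arm gives the robot as it stands. Calls block until the motion is done:
- arm.move_to(position, orientation): joint-space move of the TCP to a pose.
- arm.move_l(position, orientation=None, feed=0.15): straight line of the TCP; orientation=None keeps the orientation; feed is the mean speed in m/s.
- arm.move_joints(angles): joint-space move.
- arm.grip(opening): finger opening in m; the grip force is fixed at half the most; returns when the fingers have stopped.
- arm.sleep(seconds).
- arm.solve_ik(position, orientation): joint angles nearest the present ones, or None.
- arm.snapshot(name): name is "scene" or "top" or "wrist"; returns the picture (480x640x3 uint8, red, green, blue); there is no depth.
- arm.get_calibration(name): a dict with "intrinsics" (3x3 intrinsics, pixels), "k1" (the pictures are not rectified: a ray, as slopes to the right and down, at radius r is drawn at 1 + k1 r^2 times it, then the intrinsics apply), "cam_to_world" (4x4, takes a point from camera to world coordinates). Camera axes: x right, y down, z forward; pixel columns grow to the right and rows downward; lengths in m; the calibration is good to about 2 mm. A picture is of the moment at which its call begins: read the wrist's pose just before it. get_calibration takes no time and is no camera call; for the wrist camera it gives the pose at the moment of the call.
A pose or a line that the arm cannot do raises arm.Unreachable and nothing moves.
- arm.sign_off(): hands the job in; it is judged then, once.
Readings, each from a call of its own:
- arm.current_t(): time.
- arm.current_joint_positions(): joint angles.
- arm.current_dq(): joint speeds.
- arm.current_tau(): joint torques, N m.
- arm.current_ee_pos(): TCP position.
- arm.current_tool_rot(): TCP orientation.
- arm.current_force(): force on the tool from outside, world axes, zero at the start.
- arm.current_torque(): the same for the moment, N m.
- arm.current_width(): finger opening in m.
- arm.current_grasp_force(): force on a finger pad.
Only numpy, scipy, OpenCV 4.12 (cv2) and the standard library are available. Lean on these libraries where they do the work, as an engineer would, in place of code of your own. Each camera call takes 0.05 s, during which the arm holds its last target. There are 200 camera calls.

## Task

Pack the loose beech wedge into the lower tier of the dark steel kit tray. Swing the hinged flap up by its knob until it stands about upright, then lay the wedge flat on its base on the floor of the compartment underneath, let go of it, and leave the flap standing open.

Things in the scene. Friction and masses are not known exactly. Their poses are not given: they have to be found in the camera images.
- kit_tray: Dark steel two-tier tray fixed to the table, 160 (x) x 270 (y) x 54 mm; origin at the centre of its underside, x from front to back (away from the robot), z up. Its +y half is a closed deck, top z = 42, holding an eraser and marker. Its -y half is the lower-tier compartment under the flap: x -71 to 75, y -130 to 2, floor z = 5 mm. Walls 5 mm thick; far wall behind the flap only 38 high.
- flap (a joint): Flat aluminium flap, 138 (x) x 124 (y) x 4 mm, over the lower tier. Hinge axis along the tray's y through (68, -65, 42) mm in the tray's frame, at the back. 0 = closed (top face z = 42 mm), grows as the front edge rises up and back, 1.57 = upright, stop at 1.9 rad; may start raised up to 0.2. Stiff hinge: it stays where left; about 3 N at the knob moves it.
- flap_knob (a point): Centre of the flap's black pull knob: a cylinder 18 mm in diameter, 20 mm long, lying along the tray's y (pinch its flat ends across y), on a 10 mm steel stem near the flap's front edge. With the flap closed it lies 125 mm in front of the hinge axis and 32 mm above it, at tray (-57, -65, 74) mm; it swings on an arc about the hinge. Axes as the tray's when closed.
- wedge: Plain beech wedge lying loose on the table to the right of the tray, 30 (x) x 90 (y) x 22 mm (z, at its thick end; it tapers along y); origin at the centre of its base, z up. Its sides across x are upright: pinch these 30 mm at mid length. 35 to 70 g. It fits flat under the flap; set along the tray's x it leaves most room for fingers.
Things that resemble listed ones, but are neither listed nor needed, are in the scene too. Of the things that look like the wedge, the largest one is meant.

How it is judged:
By the outcome, as a careful person would: the job done as asked, in the order asked, and still so for the second after the job is handed in, with the robot touching nothing.
It also fails if it takes over 54 s, if anything falls off the work surface, if the arm or the gripper's body presses on something with over 40 N, if the wrist force passes 120 N, or if a joint passes its speed limit or range.

## Working session

There is one attempt and no reset: what is moved stays moved. The work goes in short steps, each a Python script; the robot and the scene stay as the last script left them, time stands still between calls to the robot, and variables do not carry over. Pictures are saved under pics/ and viewed, at most 10 in all, crops included, and the job is handed in when it is done.

```bash
ls; mkdir -p pics; python3 - <<'E'
from rig import arm
import cv2,numpy as np
for n in("scene","top"):
    im=arm.snapshot(n); cv2.imwrite(f"pics/{n}0.png",im[:,:,::-1])
    c=arm.get_calibration(n); print(n,c["intrinsics"],c["k1"],np.round(c["cam_to_world"],3))
print(arm.grip_depth,arm.current_t(),arm.current_tool_rot())
E
```

```text
pics
scene [[570.99159676   0.         319.2795734 ]
 [  0.         570.99159676 243.52276943]
 [  0.           0.           1.        ]] 0.05768363734096817 [[ 0.498 -0.597  0.629 -0.077]
 [-0.867 -0.352  0.352 -0.417]
 [ 0.011 -0.72  -0.694  0.776]
 [ 0.     0.     0.     1.   ]]
top [[439.20049771   0.         320.14236349]
 [  0.         439.20049771 238.46286224]
 [  0.           0.           1.        ]] -0.06893144830840951 [[-0.087 -0.973  0.214  0.363]
 [-0.996  0.086 -0.017 -0.049]
 [-0.002 -0.214 -0.977  0.895]
 [ 0.     0.     0.     1.   ]]
0.0188 0.1 [[-9.12363252e-01  4.09381250e-01 -5.37866515e-04]
 [ 4.09381592e-01  9.12362754e-01 -9.58058342e-04]
 [ 9.85182531e-05 -1.09428987e-03 -9.99999396e-01]]
```

View pics/top0.png

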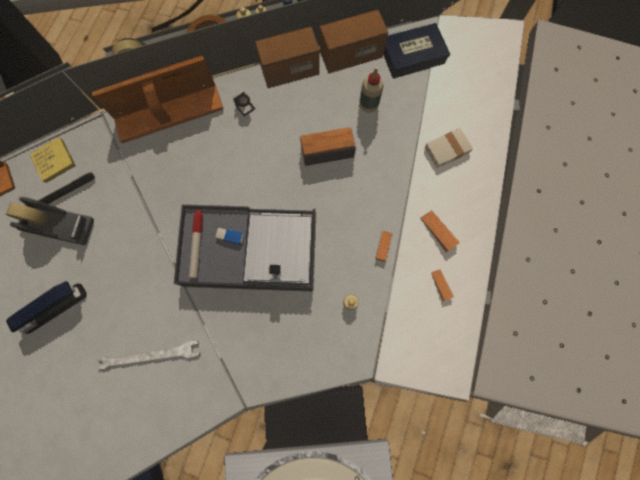

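View pics/scene0.png

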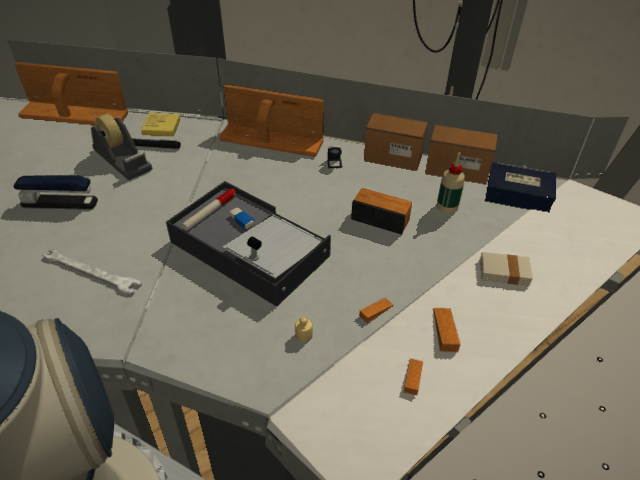

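Wedge candidates in the top view are the orange blocks at (439,230), (384,246) and (442,285). The block at (328,145) is dark with a wooden top, so it isn't a wedge. (439,230) is clearly the largest, so I choose it and check it in a crop. The tray is at about (177–315, 206–290), with its knob at (275,269).

```bash
cat > h.py <<'E'
from rig import arm
import cv2,numpy as np
def ray(c,px):
    K=c["intrinsics"];T=c["cam_to_world"]
    k=c["k1"]
    px=np.atleast_2d(px).astype(float)
    d=(px-[K[0,2],K[1,2]])/[K[0,0],K[1,1]]
    u=d.copy()
    for _ in range(20): u=d/(1+k*(u**2).sum(1,keepdims=True))
    D=np.c_[u,np.ones(len(u))]@T[:3,:3].T
    return T[:3,3],D
def plane(c,px,z):
    o,D=ray(c,px); return o+D*((z-o[2])/D[:,2])[:,None]
def orange(im):
    h=cv2.cvtColor(im,cv2.COLOR_RGB2HSV)
    return cv2.morphologyEx(cv2.inRange(h,(3,130,60),(20,255,255)),cv2.MORPH_OPEN,np.ones((3,3)))
E
python3 - <<'E'
from h import *
for n in("top","scene"):
    im=cv2.imread(f"pics/{n}0.png")[:,:,::-1].copy();c=arm.get_calibration(n)
    for q in cv2.findContours(orange(im),0,1)[0]:
        if 60<cv2.contourArea(q)<1500:
            r=cv2.minAreaRect(q); p=plane(c,cv2.boxPoints(r),0.012)[:,:2]
            print(n,np.round(r[0]),np.round(p,3).tolist())
    if n=="top":
        d=((im.max(2)<75)*255).astype(np.uint8); d[:195]=0;d[300:]=0;d[:,:165]=0;d[:,325:]=0
        q=max(cv2.findContours(d,0,1)[0],key=cv2.contourArea)
        a=cv2.approxPolyDP(cv2.convexHull(q),6,True)[:,0]
        print(a.tolist(),np.round(plane(c,a,0.054),4).tolist(),np.round(plane(c,[[275,269]],0.078),3))
    cv2.imwrite(f"pics/c_{n}.png",cv2.resize(im[:,:,::-1][190:310,160:480] if n=="top" else im[:,:,::-1][170:410,160:480],None,fx=2.5,fy=2.5,interpolation=2))
t=cv2.imread("pics/c_top.png");s=cv2.imread("pics/scene0.png")[285:405,340:500]
cv2.imwrite("pics/c1.png",np.vstack([t,cv2.resize(s,(400,300)) if 0 else np.pad(cv2.resize(s,(400,300)),((0,0),(0,400),(0,0)))]))
E
```

```text
top [637. 466.] [[0.027, -0.624], [0.074, -0.644], [0.069, -0.658], [0.022, -0.638]]
top [442. 285.] [[0.465, -0.281], [0.472, -0.3], [0.414, -0.319], [0.408, -0.301]]
top [384. 245.] [[0.506, -0.174], [0.561, -0.194], [0.555, -0.212], [0.5, -0.191]]
top [440. 230.] [[0.581, -0.278], [0.597, -0.302], [0.524, -0.348], [0.508, -0.323]]
top [  6. 178.] [[0.792, 0.635], [0.788, 0.606], [0.717, 0.6], [0.72, 0.629]]
top [327. 141.] [[0.788, -0.04], [0.799, -0.152], [0.755, -0.155], [0.744, -0.044]]
top [287.  45.] [[1.039, 0.046], [1.067, -0.09], [1.0, -0.099], [0.973, 0.034]]
top [204.  20.] [[1.115, 0.209], [1.134, 0.124], [1.101, 0.118], [1.083, 0.202]]
top [353.  29.] [[1.066, -0.106], [1.102, -0.254], [1.033, -0.262], [0.998, -0.117]]
[[182, 207], [314, 211], [311, 291], [176, 283]] [[0.6359, 0.2073, 0.054], [0.6039, -0.056, 0.054], [0.4462, -0.0369, 0.054], [0.4837, 0.2221, 0.054]] [[0.491 0.027 0.078]]
scene [198. 443.] [[0.21, -0.028], [0.225, -0.041], [0.151, -0.135], [0.138, -0.123]]
scene [154. 424.] [[0.194, 0.04], [0.204, 0.032], [0.148, -0.06], [0.138, -0.052]]
scene [413. 376.] [[0.398, -0.301], [0.459, -0.285], [0.465, -0.304], [0.405, -0.32]]
scene [447. 329.] [[0.575, -0.279], [0.6, -0.306], [0.517, -0.349], [0.494, -0.323]]
scene [376. 310.] [[0.503, -0.17], [0.56, -0.2], [0.541, -0.22], [0.485, -0.19]]
scene [571. 319.] [[0.601, -0.457], [0.755, -0.51], [0.745, -0.521], [0.593, -0.468]]
scene [514. 269.] [[0.769, -0.352], [0.779, -0.37], [0.709, -0.39], [0.699, -0.373]]
scene [385. 202.] [[0.767, -0.027], [0.836, -0.012], [0.821, -0.142], [0.756, -0.151]]
```

View pics/c1.png

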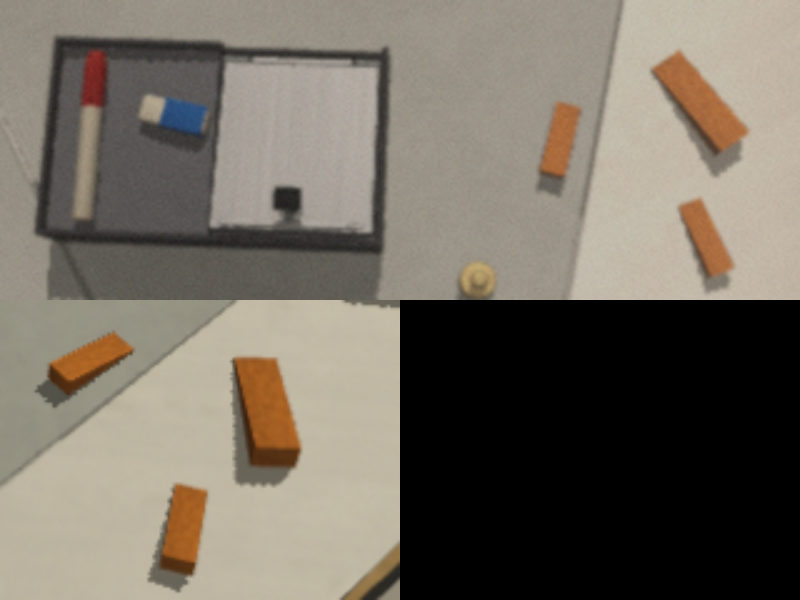

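The crop confirms (439,230) is the largest wedge, with its thick end towards the robot. Next I triangulate the knob from both views and take a close wrist look.

```bash
cat >> h.py <<'E'
def Rz(deg): # tool down, tool x = -(direction at deg)
    a=np.radians(deg); return np.array([[-np.cos(a),-np.sin(a),0],[-np.sin(a),np.cos(a),0],[0,0,-1]])@np.eye(3)
def tri(obs):
    A=np.zeros((3,3));b=np.zeros(3)
    for c,p in obs:
        o,D=ray(c,p);d=D[0]/np.linalg.norm(D[0]);P=np.eye(3)-np.outer(d,d);A+=P;b+=P@o
    x=np.linalg.solve(A,b); return x,[np.linalg.norm(np.cross(x-ray(c,p)[0],ray(c,p)[1][0]/np.linalg.norm(ray(c,p)[1][0]))) for c,p in obs]
E
python3 - <<'E'
from h import *
obs=[]
for n,(x0,x1,y0,y1) in dict(top=(260,292,255,279),scene=(243,266,232,252)).items():
    im=cv2.imread(f"pics/{n}0.png");m=np.zeros((480,640),np.uint8)
    m[y0:y1,x0:x1]=(im.max(2)<60)[y0:y1,x0:x1]
    _,_,s,ce=cv2.connectedComponentsWithStats(m);i=1+s[1:,4].argmax();print(n,s[i],ce[i]);obs.append((arm.get_calibration(n),ce[i]))
k,e=tri(obs);print("knob",k,e)
yaw=-6.3;print(np.linalg.det(Rz(yaw)))
arm.move_to([k[0]-.05,k[1],k[2]+.14],Rz(yaw))
c=arm.get_calibration("wrist");im=arm.snapshot("wrist");cv2.imwrite("pics/w1.png",im[:,:,::-1])
np.savez("w1.npz",K=c["intrinsics"],k1=c["k1"],T=c["cam_to_world"],k=k)
print(arm.current_t(),c["cam_to_world"].round(3).tolist(),c["intrinsics"][0,0],c["k1"],arm.current_ee_pos())
E
```

```text
top [270 266  10   9  77] [274.54545455 269.66233766]
scene [247 237  14  13 127] [253.87401575 242.95275591]
knob [0.48691256 0.02696597 0.09205484] [np.float64(0.0008823839376337207), np.float64(0.0008823839376336421)]
1.0
2.2083 [[0.11, 0.966, 0.233, 0.371], [0.994, -0.107, -0.026, 0.035], [-0.001, 0.234, -0.972, 0.403], [0.0, 0.0, 0.0, 1.0]] 353.10537194630933 0.004429305411509093 [0.43707651 0.02749121 0.23204318]
```

View pics/w1.png

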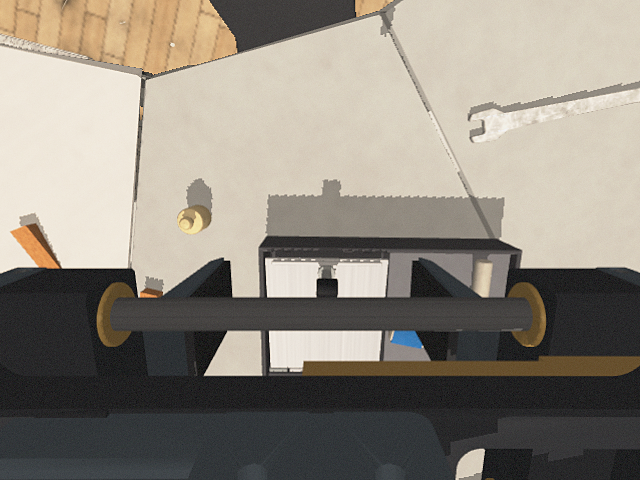

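The wrist view shows the tray's front rim at about (260,249)–(521,250) and the knob at (327,288), between the fingers. I check these against the tray estimate, then grasp.

```bash
python3 - <<'E'
from h import *
w=np.load("w1.npz");c=dict(intrinsics=w["K"],k1=float(w["k1"]),cam_to_world=w["T"]);k=w["k"]
p=plane(c,[[260,249],[521,250]],.054);print("front corners",p.round(4).tolist())
t=arm.get_calibration("top")
print("tri knob 2",tri([(t,[274.5,269.7]),(c,[327,288])]))
v=p[1]-p[0];print("yaw",np.degrees(np.arctan2(-v[0],v[1])),np.hypot(*v[:2]))
f=plane(t,[[182.4,205.2],[314.8,209.6]],.054)
q=np.r_[p,f][:,:2];m=np.array([[-80,-135],[-80,135],[80,135],[80,-135]])/1e3
P=q-q.mean(0);U,S,V=np.linalg.svd(m.T@P);R=(U@V).T;ctr=q.mean(0)
print("fit",np.degrees(np.arctan2(R[1,0],R[0,0])),ctr,((m@R.T+ctr-q)*1e3).round(1).tolist())
E
```

```text
front corners [[0.4532, -0.0372, 0.054], [0.4834, 0.2273, 0.054]]
tri knob 2 (array([0.48747653, 0.02675755, 0.09348649]), [np.float64(0.0005773329767080759), np.float64(0.0005773329767080736)])
yaw -6.515021881315248 0.2661599969079065
fit -7.021744818776065 [0.54569126 0.08465765] [[-3.4, -2.4], [-0.6, 1.2], [2.0, 2.5], [1.9, -1.3]]
```

```bash
cat >> h.py <<'E'
YAW=-6.7; xh=np.array([np.cos(np.radians(YAW)),np.sin(np.radians(YAW)),0]); yh=np.array([-xh[1],xh[0],0])
C=np.array([.544,.085,0]); H=np.array([.6043,.0127,.042])
def tray(x,y,z): return C+(xh*x+yh*y)/1e3+[0,0,z/1e3]
E
python3 - <<'E'
from h import *
k=np.array([.4872,.0268,.0928]);R=Rz(YAW);o=np.array([0,0,-.016])
r=(k-H);rx=r@xh;rho=np.hypot(rx,r[2]);a0=np.arctan2(r[2],-rx);print(rho,a0)
arm.grip(.07)
arm.move_to(k+o+[0,0,.06],R);arm.move_l(k+o,feed=.1)
arm.grip(.0);print("w",arm.current_width(),arm.current_grasp_force(),arm.current_force())
th0=a0-np.arctan2(32,125)
for th in np.linspace(th0,1.67,11)[1:]:
    a=th+np.arctan2(32,125)
    p=H+xh*(-rho*np.cos(a))+yh*(r@yh)+[0,0,rho*np.sin(a)]
    arm.move_l(p+o,feed=.12);print(round(th,2),arm.current_force().round(1),arm.current_width())
print(arm.current_t())
im=arm.snapshot("scene");cv2.imwrite("pics/s1.png",im[:,:,::-1])
E
```

```text
0.12842018273941005 0.40669541141014703
w 0.019834280542853338 30.00000089406967 [1.26302307 5.54697393 0.87528871]
0.31 [-1.1  4.8  1.2] 0.019580351386835212
0.46 [-4.   5.5  3.8] 0.019613079607146703
0.61 [-5.9  5.   8.5] 0.019676563522500655
0.76 [-5.2  3.9 10.3] 0.019582598318552285
0.91 [-4.1  2.7 11.3] 0.019922192544765547
1.06 [-3.1  2.4 12.3] 0.0195386080273107
1.22 [-1.3  1.9 11.7] 0.019895025574098932
1.37 [-0.  -0.4 10.2] 0.01954907365410675
1.52 [ 1.7 -0.8 10.2] 0.019661195780191362
1.67 [ 4.1 -0.7 10.6] 0.019017570135476433
7.8917
```

View pics/s1.png

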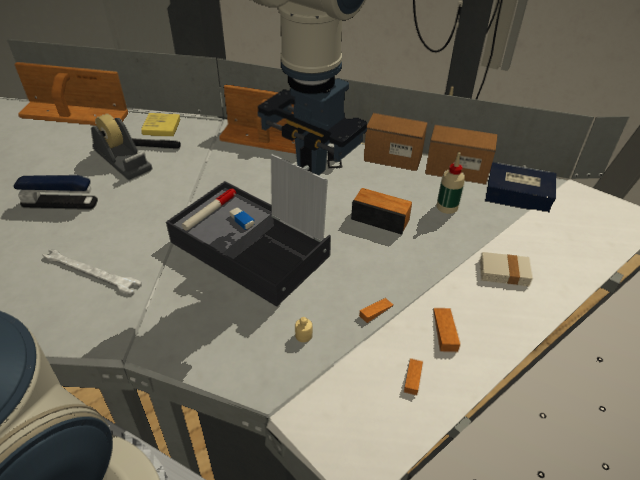

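The flap now stands upright, leaning back slightly with its knob on the rear side, and the compartment is open. I release the knob and fetch the wedge.

```bash
python3 - <<'E'
from h import *
arm.grip(.06);p=arm.current_ee_pos()
arm.move_l(p+[0,0,.09],feed=.2)
w=np.array([.5515,-.313,.004]);R=Rz(31.6)
arm.move_to(w+[0,0,.13],R);arm.grip(.075)
arm.move_l(w+[0,0,.03],feed=.2);arm.move_l(w,feed=.06);print(arm.current_force(),arm.current_ee_pos())
arm.grip(0);print("w",arm.current_width(),arm.current_grasp_force())
arm.move_l(w+[0,0,.13],feed=.15);print("w",arm.current_width(),arm.current_grasp_force(),arm.current_t())
im=arm.snapshot("scene");cv2.imwrite("pics/s2.png",im[:,:,::-1])
a=im[60:420,160:560];b=arm.snapshot("wrist")[:360,100:500]
cv2.imwrite("pics/s2c.png",np.hstack([a,b])[:,:,::-1])
E
```

```text
[-0.80185901  0.79135997 -0.28401539] [ 0.5514797  -0.31297075  0.00385464]
w 0.029721031217636973 30.00012434553355
w 0.02967913469794641 29.99975344631821 14.1333
```

View pics/s2c.png

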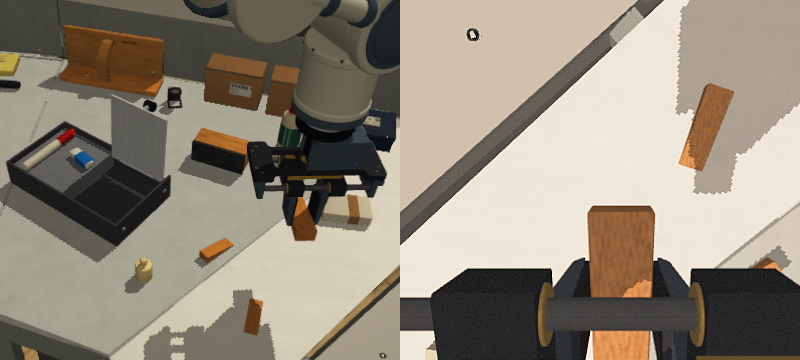

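The wedge is held level (width 29.7 mm) and the flap still stands. Now I place it.

```bash
python3 - <<'E'
from h import *
R=Rz(YAW)
arm.move_to(tray(-40,-190,160),R)
arm.move_l(tray(-8,-64,160),feed=.2)
arm.move_l(tray(-8,-64,35),feed=.15);print(arm.current_force(),arm.current_width())
arm.move_l(tray(-8,-64,10),feed=.05);print(arm.current_force())
arm.move_l(tray(-8,-64,9),feed=.02);print(arm.current_force(),arm.current_ee_pos()[2])
arm.grip(.06);print(arm.current_width(),arm.current_force())
arm.move_l(tray(-8,-64,120),feed=.12);arm.move_l(tray(-60,-64,220),feed=.3)
arm.move_to(np.array([.40,-.25,.30]),Rz(-25))
print(arm.current_t())
a=arm.snapshot("top")[190:310,160:340];b=arm.snapshot("scene")[130:310,160:350]
cv2.imwrite("pics/e.png",np.hstack([cv2.resize(a,(400,300)),cv2.resize(b,(400,300))])[:,:,::-1])
E
```

```text
[ 0.33471454 -0.26205395 -0.54426812] 0.02945300560930663
[ 0.3390829   0.43817334 -0.78459272]
[-0.88654782  0.45073819  2.36829211] 0.009018242460280029
0.05997434086225616 [-0.43648697 -0.23120255 -0.30516184]
21.2417
```

View pics/e.png

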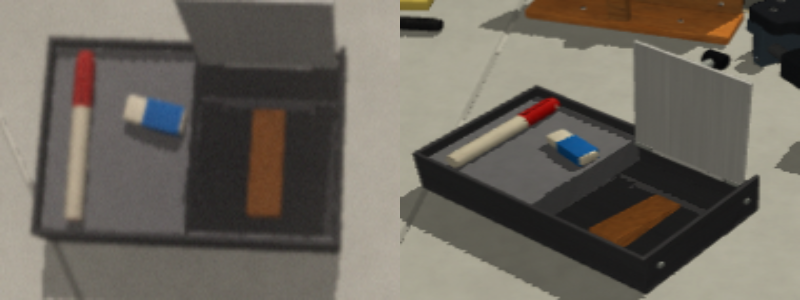

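The wedge lies flat on the compartment floor (left crop, about (265,162)). The flap stands open, the eraser and marker haven't moved, and the robot is clear.

```bash
python3 -c "
from rig import arm
print(arm.sign_off())"
```

```text
the job is handed in; nothing more can be done
None
```

The wedge is lying flat on its base in the tray's lower tier, released, with the flap left standing about upright, and the job was handed in at about 21 s of the 54 s allowed.

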